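# Crank up the easel ledge to hold a painting panel

## Task

Pick up the loose crank, fit it fully home on the square shaft end beside the sloping easel, and wind it clockwise through as many turns as it takes for the rising bottom ledge to push the painting panel until its top edge is tucked about halfway under the overhanging lip of the top clip; stop before it jams hard against the clip. Leave the crank on the shaft, let go and back off, and leave the jar, tape and roller alone.

Things in the scene. Friction and masses are not known exactly. Their poses are not given: they have to be found in the camera images.
- crank: Loose steel crank, 99 mm long, about 250 g, lying flat on the table with its black grip upward. Origin: underside, midway between hub and grip, near its balance point; x runs along the arm to the grip, z up. Arm: flat bar 16 mm wide, 14 mm high, underside flush with the hub's, free for 40 mm between hub and grip. It goes on the shaft underside first, in any of four quarter-turns.
- crank_hub (a point): Centre of the crank's square hole at its underside, at crank x = -35 mm; axes as the crank. The hub is a 34 mm square block, 28 mm high; the 16 mm square hole goes right through, its sides parallel to x and y.
- crank_knob (a point): On the axis of the crank's black grip at mid-height, 39 mm above the crank's underside, at crank x = +35 mm, 70 mm from the hub's axis; axes as the crank. The grip is a cylinder 24 mm in diameter, from 18 to 60 mm above the underside, and spins freely on its own axis.
- shaft_seat (a point): Centre of the 36 mm round steel collar on the small grey gearbox at the easel's right (-y): here the crank's underside comes to rest, 41 mm clear of the board. z points out along the shaft, leaning 30 degrees from vertical towards the robot; x and y are square to the flats and turn with the shaft. The shaft is 14 mm square for 26 mm above this point, then tapers over 7 mm to a 7 mm tip.
- shaft (a joint): Turn of the square shaft, rad, stiff (about 0.12 N m) and self-locking; it grows clockwise as seen looking down onto the shaft end. Each clockwise turn (6.28 rad) moves the ledge 20 mm up-slope; anticlockwise lowers it. It is free to turn at least 3 turns (19 rad) from the start.
- ledge_face (a point): The wooden bottom ledge (260 mm wide), middle of its upper face that pushes the panel; x points up the slope, z out of the board.
- panel_top (a point): Middle of the upper edge of the loose white painting panel with teal strokes (180 mm along the slope, 230 mm wide, 14 mm thick, 0.35 kg), half-way through its thickness; x points up the slope. The panel lies on the easel's board, its lower edge 0 to 7 mm above the ledge at first.
- panel_foot (a point): Middle of the panel's lower edge; axes as panel_top.
- clip_lip (a point): Middle of the free lower edge of the aluminium top clip's lip (200 mm wide), at its underside, 21 mm clear of the board; x points up the slope, z out of the board. The lip overhangs 20 mm: x of panel_top in this frame is how far the panel is under it; at 20 mm it meets the clip's solid back. The clip is stiff on the board and set at a different height each time.
- easel: Light-wood tabletop easel, fixed to the table; origin on the table under its middle, z up, x away from its low front edge. Its board, 340 mm up the slope and 300 mm wide, rises at 30 degrees from 55 mm above the table at the low edge, which is 150 mm in front of the origin; the gearbox is 200 mm to its right.
- jar: Blue paint jar with a black lid, 72 mm in diameter, 85 mm high, standing on the table: leave alone. Origin at its underside.
- tape: Roll of yellow masking tape lying flat, 90 mm across, 24 mm high: leave alone. Origin at its underside.
- brayer: Ink roller lying on the table, teal roll 38 mm in diameter and 100 mm long, black handle: leave alone. Origin on the table under the roll.

How it is judged:
By the outcome, as a careful person would: the job done as asked, in the order asked, and still so for the second after the job is handed in, with the robot touching nothing.
It also fails if it takes over 72 s, if anything falls off the work surface, if the arm or the gripper's body presses on something with over 40 N, if the wrist force passes 120 N, or if a joint passes its speed limit or range.

## Robot

A 6-joint arm with a two-finger parallel gripper is mounted at the origin on the work surface. World frame = base frame: x ahead of the robot, y to its left, z up, the work surface at z = 0. Lengths are in m, angles in rad, forces in N, time in s.
With the tool pointing down it reaches from about 0.35 to 0.975 m from the base axis. Payload 4.9 kg.
Tool frame: the origin (TCP) lies midway between the tips of the shut fingers; the grasp point (between the pads) lies 19 mm behind it (ctrl.tcp_to_grasp is the distance from the TCP to the grasp point, in m); z points along the fingers, y is the line along which they close (so a half turn about z gives the same grasp; the last joint's range is limited). The gripper opens to 85 mm and grips with 20 to 120 N. Pads are 22 mm wide; open, the fingers measure 114 mm over their backs; the gripper's body (76 mm by 85 mm) begins 54 mm behind the grasp point. The pads swing forward as they close: fully open they stand 13 mm farther back than shut.
Start: joints at [1.225, 0.053, 1.613, -0, 1.476, -0.119], TCP at [0.141, 0.609, 0.231] pointing down, gripper open.
Joint ranges: [-3.01, 3.01], [-1.01, 2.22], [0.06, 2.58], [-1.02, 4.17], [0.09, 2.62], [-3.14, 3.14]. Speed limits (rad/s): [2.57, 2.57, 3.14, 3.14, 3.14, 3.14].

## Interface

Orientations are given as a rotation vector (axis times angle).
In Python, from station import ctrl, camrig, finish_job gives the robot as it stands (ctrl), with the cameras (camrig) and the job as plain functions.
- The arm moves only by the tool jog_arm, called after ">>>" as name(argument=value, ...), one argument or row to a line, values as JSON. Schema: {"type":"object","properties":{"steps":{"type":"array","items":{"type":"object","properties":{"aperture":{"type":"number"},"dx":{"type":"number"},"dy":{"type":"number"},"dz":{"type":"number"},"ax":{"type":"number"},"ay":{"type":"number"},"az":{"type":"number"}},"additionalProperties":false,"required":["aperture"]},"minItems":1,"maxItems":20},"squeeze":{"type":"number"},"only":{"type":"string"},"quiet":{"type":"boolean"},"lines":{"type":"string"}},"required":["steps"],"additionalProperties":false}. steps is a list of rows, 1 to 20 of them, each an object with the fields aperture (the finger opening in m), dx, dy, dz (the shift in shares of 0.6 m (1.0 is 0.6 m)), ax, ay, az (a rotation vector in fractions of the full range, 1 being 60 degrees); a field left out counts as zero (the opening has to be given); each row is the pose to reach, as a shift and turn from the pose commanded when the call began, along the tool's axes at that moment; what a row does not reach only later rows make up. A row lasts 1/12 s, in which the tool goes at most 0.0417 m and 0.125 rad, less where a joint would pass 70% of its speed; a pose out of reach is approached as far as the arm can. The fingers move at their own pace and stop on an object; squeeze is the grip in N (left out, the last holds). Time passes only in rows, so rows that do not move let the fingers close. The tool returns the time, the measured TCP pose, the force, the opening and the grip force at its end. only (a regular expression) keeps the lines of the reply that match it, lines (a string "A,B") keeps lines A to B, and quiet returns only ok. Input that does not fit is refused with a message, and nothing moves.
- ctrl.get_obs(): the state, without advancing time (a new reading comes with each control period).
- camrig.get_image(name): name is "scene" or "top" or "wrist"; returns the picture (400x640x3 uint8, red, green, blue); there is no depth.
- camrig.camera_params(name): a dict with "fx", "fy", "cx", "cy" (pixels), "T" (4x4, takes a point from camera to world coordinates); the wrist camera has in their place "tool_from_camera" (4x4, takes a point from camera to tool coordinates, whose origin is the TCP and whose axes are the flange's). Camera axes: x right, y down, z forward; pixel columns grow to the right and rows downward; lengths in m; the calibration is good to about 2 mm. The wrist camera is an equidistant fisheye: a pixel r from the principal point sees the ray r / f radians off the axis. A picture is of the moment at which its call begins: read the wrist's pose just before it. camera_params takes no time and is no camera call.
- finish_job(): hands the job in; it is judged then, once.
The state is a dict: "t": time; "q": joint angles; "dq": joint speeds; "effort": joint torques, N m; "tool_pos": TCP position; "tool_rot": TCP orientation; "contact_force": force on the tool from outside, world axes, zero at the start; "wrist_torque": the same for the moment, N m; "opening": finger opening in m; "grip_force": force on a finger pad.
Only numpy, scipy, OpenCV 4.12 (cv2) and the standard library are available. Lean on these libraries where they do the work, as an engineer would, in place of code of your own. Each camera call takes 0.05 s, during which the arm holds its last target. There are 200 camera calls.

## Working session

There is one attempt and no reset: what is moved stays moved. The work goes in short steps, Python scripts to look and compute and a tool call to move; the robot and the scene stay as the last step left them, time stands still between calls to the robot, and variables do not carry over. Pictures are saved under pics/ and viewed, at most 10 in all, crops included, and the job is handed in when it is done.

```bash
ls; mkdir -p pics; python3 - <<'E'
from station import ctrl, camrig, finish_job
import cv2,numpy as np
for n in("scene","top"):
    cv2.imwrite(f"pics/{n}0.png",camrig.get_image(n)[:,:,::-1])
    p=camrig.camera_params(n);print(n,{k:np.round(v,4).tolist() for k,v in p.items()})
print({k:np.round(v,4).tolist() for k,v in camrig.camera_params("wrist").items()})
o=ctrl.get_obs();print(o)
E
```

```text
pics
station.py
scene {'fx': 441.3975, 'fy': 441.3975, 'cx': 322.574, 'cy': 198.9181, 'T': [[0.471, 0.6384, -0.6088, 1.3297], [0.8821, -0.3322, 0.3341, -0.4837], [0.0111, -0.6944, -0.7195, 1.1223], [0.0, 0.0, 0.0, 1.0]]}
top {'fx': 433.5443, 'fy': 433.5443, 'cx': 309.9968, 'cy': 199.794, 'T': [[-0.0218, -0.9927, 0.1188, 0.3916], [-0.9998, 0.0214, -0.0043, -0.0532], [0.0017, -0.1189, -0.9929, 1.3809], [0.0, 0.0, 0.0, 1.0]]}
{'fx': 309.7069, 'fy': 309.7069, 'cx': 314.1263, 'cy': 196.578, 'tool_from_camera': [[0.0001, -0.9535, -0.3015, 0.0781], [1.0, -0.0, 0.0005, 0.0005], [-0.0005, -0.3015, 0.9535, -0.1427], [0.0, 0.0, 0.0, 1.0]]}
{'t': 0.1, 'q': array([ 1.22499823e+00,  5.33289229e-02,  1.61417736e+00,  1.68125148e-05,
        1.47600688e+00, -1.18991767e-01]), 'dq': array([-0.00099909, -0.00219632, -0.00332636, -0.0006959 , -0.00054331,
        0.00034658]), 'effort': array([-1.19039379e-05, -3.94901776e+01, -3.71361959e+01, -1.67142039e-04,
        3.92503527e-03, -8.62339704e-06]), 'tool_pos': array([0.14033581, 0.60845193, 0.23015001]), 'tool_rot': array([-3.55453887e-01, -3.12095612e+00,  2.92915164e-03]), 'contact_force': array([ 0.50252262,  0.11074427, -0.4359268 ]), 'wrist_torque': array([ 0.01758624,  0.00654569, -0.00988061]), 'grip_force': 0.0, 'opening': 0.08540576553327772}
```

View pics/scene0.png

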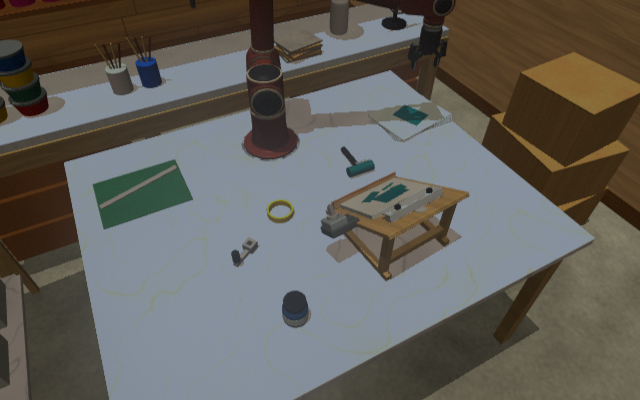

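View pics/top0.png

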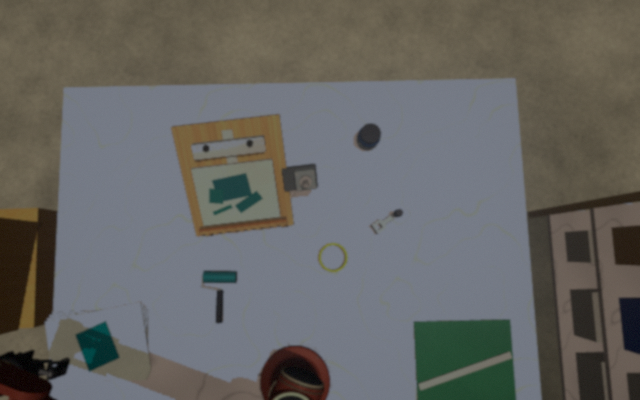

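The scene view shows the crank lying at about (245,250) with its knob at the lower left, and the gearbox at (340,225). In the top view, the hub is at about (377,227), the knob at (398,212), the gearbox collar at (305,183), the clip at (228,148) and the panel at (235,195). Next I'll get coarse positions and the move to a wrist view.

```bash
cat > h.py <<'E'
import numpy as np,cv2
from scipy.spatial.transform import Rotation as R
from station import ctrl, camrig, finish_job
def ray(n,u,v,Tw=None):
    p=camrig.camera_params(n)
    if n=="wrist":
        x,y=(u-p["cx"])/p["fx"],(v-p["cy"])/p["fy"];r=np.hypot(x,y)
        d=np.array([x/r*np.sin(r),y/r*np.sin(r),np.cos(r)]);T=Tw@p["tool_from_camera"]
    else: d=np.array([(u-p["cx"])/p["fx"],(v-p["cy"])/p["fy"],1]);T=p["T"]
    return T[:3,3],T[:3,:3]@d
def onz(n,u,v,z,Tw=None):
    o,d=ray(n,u,v,Tw);return o+d*(z-o[2])/d[2]
def onplane(n,u,v,p,nrm,Tw=None):
    o,d=ray(n,u,v,Tw);return o+d*((np.asarray(p)-o)@nrm)/(d@nrm)
def tool():
    o=ctrl.get_obs();T=np.eye(4);T[:3,:3]=R.from_rotvec(o["tool_rot"]).as_matrix();T[:3,3]=o["tool_pos"];return T
def tri(*rays):
    A=np.zeros((3,3));b=np.zeros(3)
    for o,d in rays:
        d=d/np.linalg.norm(d);P=np.eye(3)-np.outer(d,d);A+=P;b+=P@o
    x=np.linalg.solve(A,b);return x,[np.linalg.norm(np.cross(x-o,d/np.linalg.norm(d))) for o,d in rays]
def proj(n,P,Tw=None):
    p=camrig.camera_params(n);T=Tw@p["tool_from_camera"] if n=="wrist" else p["T"]
    c=T[:3,:3].T@(np.asarray(P)-T[:3,3])
    if n=="wrist":
        s=np.hypot(c[0],c[1]);k=np.arctan2(s,c[2])/s
    else:k=1/c[2]
    return p["cx"]+p["fx"]*k*c[0],p["cy"]+p["fy"]*k*c[1]
E
python3 - <<'E'
from h import *
np.set_printoptions(precision=4,suppress=True)
print("hub",onz("top",377,227,.028),"knob",onz("top",398,212,.06))
print("shaft",onz("top",305,183,.2),"gearbox tri",tri(ray("top",305,183),ray("scene",343,217)))
print("jar",onz("top",368,130,.085),"tape",onz("top",332,257,.02),"brayer",onz("top",220,277,.03))
for c in[(173,126),(278,114),(293,225),(198,236)]:print(onz("top",*c,.1),onz("top",*c,.2))
T=tool();print(T)
E
```

```text
hub [ 0.4635 -0.2662  0.028 ] knob [ 0.5063 -0.3272  0.06  ]
shaft [ 0.5798 -0.0455  0.2   ] gearbox tri (array([ 0.5954, -0.0304,  0.1526]), [np.float64(0.016766253772825222), np.float64(0.016766253772825156)])
jar [ 0.7586 -0.2415  0.085 ] tape [ 0.3737 -0.1236  0.02  ] brayer [0.3205 0.2226 0.03  ]
[0.7794 0.3522 0.1   ] [0.7492 0.3205 0.2   ]
[0.8102 0.0331 0.1   ] [0.7776 0.0263 0.2   ]
[ 0.471  -0.0068  0.1   ] [ 0.4648 -0.0105  0.2   ]
[0.4447 0.2734 0.1   ] [0.4405 0.2479 0.2   ]
[[-0.9744  0.2249 -0.0007  0.1403]
 [ 0.2249  0.9744 -0.0018  0.6085]
 [ 0.0002 -0.0019 -1.      0.2302]
 [ 0.      0.      0.      1.    ]]
```

The rows are not in the units I measure in: shifts go in shares of 0.6 m and turns go in shares of 60 degrees. I convert before sending: -0.515 m is -0.8583, -0.437 m is -0.7283.

>>> jog_arm(
  steps=[
    {"aperture": 0.085, "dx": -0.7283, "dy": -0.8583, "dz": -0.2},
    {"aperture": 0.085, "dx": -0.7283, "dy": -0.8583, "dz": -0.2},
    {"aperture": 0.085, "dx": -0.7283, "dy": -0.8583, "dz": -0.2},
    {"aperture": 0.085, "dx": -0.7283, "dy": -0.8583, "dz": -0.2},
    {"aperture": 0.085, "dx": -0.7283, "dy": -0.8583, "dz": -0.2},
    {"aperture": 0.085, "dx": -0.7283, "dy": -0.8583, "dz": -0.2},
    {"aperture": 0.085, "dx": -0.7283, "dy": -0.8583, "dz": -0.2},
    {"aperture": 0.085, "dx": -0.7283, "dy": -0.8583, "dz": -0.2},
    {"aperture": 0.085, "dx": -0.7283, "dy": -0.8583, "dz": -0.2},
    {"aperture": 0.085, "dx": -0.7283, "dy": -0.8583, "dz": -0.2},
    {"aperture": 0.085, "dx": -0.7283, "dy": -0.8583, "dz": -0.2},
    {"aperture": 0.085, "dx": -0.7283, "dy": -0.8583, "dz": -0.2},
    {"aperture": 0.085, "dx": -0.7283, "dy": -0.8583, "dz": -0.2},
    {"aperture": 0.085, "dx": -0.7283, "dy": -0.8583, "dz": -0.2},
    {"aperture": 0.085, "dx": -0.7283, "dy": -0.8583, "dz": -0.2},
    {"aperture": 0.085, "dx": -0.7283, "dy": -0.8583, "dz": -0.2},
    {"aperture": 0.085, "dx": -0.7283, "dy": -0.8583, "dz": -0.2},
    {"aperture": 0.085, "dx": -0.7283, "dy": -0.8583, "dz": -0.2},
    {"aperture": 0.085, "dx": -0.7283, "dy": -0.8583, "dz": -0.2},
    {"aperture": 0.085, "dx": -0.7283, "dy": -0.8583, "dz": -0.2},
  ],
)

```text
t: 1.77
tool_pos: [0.4501, 0.0095, 0.3507]
tool_rot: [-0.355, -3.12, -0.001]
contact_force: [0.3, 0.1, 0.6]
opening: 0.0851
grip_force: 0.0
```

```bash
python3 - <<'E'
from h import *
T=tool();np.save("T1.npy",T);print(T.round(4),ctrl.get_obs()["q"].round(3))
cv2.imwrite("pics/w1.png",camrig.get_image("wrist")[:,:,::-1])
E
```

```text
[[-9.745e-01  2.244e-01 -1.200e-03  4.501e-01]
 [ 2.244e-01  9.745e-01  6.000e-04  9.500e-03]
 [ 1.300e-03  3.000e-04 -1.000e+00  3.507e-01]
 [ 0.000e+00  0.000e+00  0.000e+00  1.000e+00]] [-0.145 -0.418  1.829  0.     1.732 -1.489]
```

View pics/w1.png

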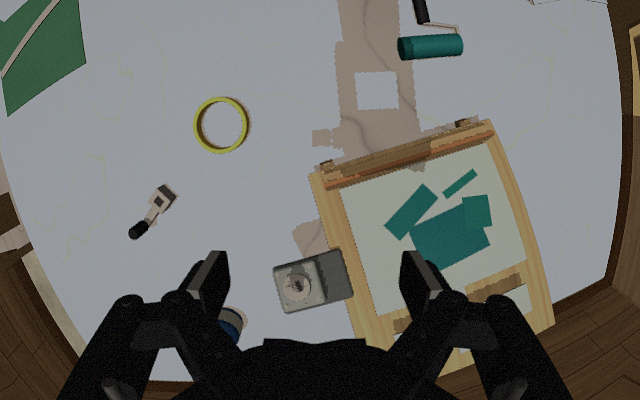

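The wrist view shows the gearbox with its collar and shaft at (298,286), the crank hub at (162,197) and knob at (139,230), the panel, the ledge at about (405,155), and the clip partly hidden behind the gripper at about (450,315). Enlarging both spots.

```bash
python3 - <<'E'
import cv2,numpy as np
i=cv2.imread("pics/w1.png")
a=cv2.resize(i[235:325,265:365],None,fx=5,fy=5,interpolation=cv2.INTER_CUBIC)
b=cv2.resize(i[180:243,120:180],None,fx=5,fy=5,interpolation=cv2.INTER_CUBIC)
b=cv2.copyMakeBorder(b,0,450-b.shape[0],0,0,cv2.BORDER_CONSTANT)
cv2.imwrite("pics/c1.png",cv2.convertScaleAbs(np.hstack([a,b]),alpha=1.4))
E
```

```text
(no output)
```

View pics/c1.png

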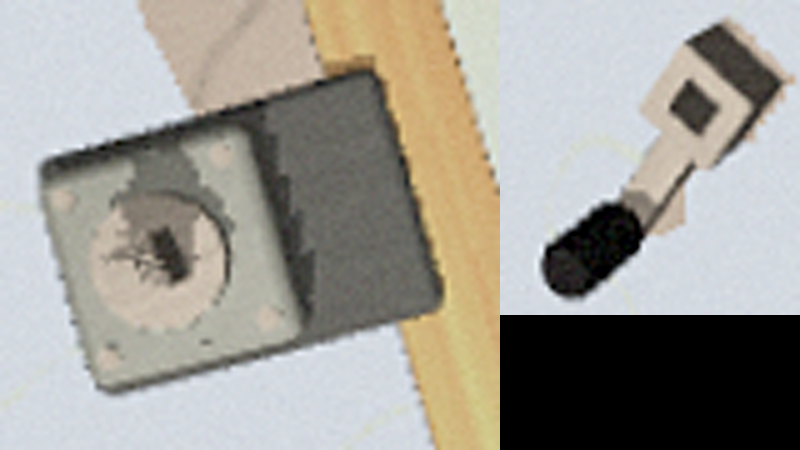

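```bash
python3 - <<'E'
from h import *
np.set_printoptions(precision=4,suppress=True)
T=np.load("T1.npy")
hub=onz("wrist",158.8,201.2,.028,T);kn=onz("wrist",133.8,234,.06,T)
print("hub",hub,"knob",kn,"sep",np.linalg.norm((hub-kn)[:2]),"yaw",np.degrees(np.arctan2(*(kn-hub)[1::-1])))
A=onz("wrist",310,173,.055,T);B=onz("wrist",490,119,.055,T)
print("low corners",A,B,np.linalg.norm(A-B))
print("top cam",onz("top",293,225,.055),onz("top",198,236,.055))
ey=(B-A)/np.linalg.norm(B-A);ex=np.array([ey[1],-ey[0],0]);org=(A+B)/2+.15*ex;org[2]=0
s=np.cos(np.pi/6)*ex+np.array([0,0,.5]);n=np.cross(s,ey);print("yaw",np.degrees(np.arctan2(ex[1],ex[0])),"org",org,"s",s,"n",n)
low=(A+B)/2
for nm,u,v,h in[("collar",297,287,.041),("collarR",(228/5+265),235+250/5,.041),("collarL",265+92/5,235+255/5,.041),("tip",298.5,286,.074)]:
    P=onplane("wrist",u,v,low+h*n,n,T);print(nm,P,"slope",(P-low)@s,"lat",(P-low)@ey, "top px",proj("top",P),"scene",proj("scene",P))
# board top-corner prediction
P=low+.34*s;print([proj("top",P+k*.15*ey) for k in(1,-1)],[proj("top",low+k*.15*ey) for k in(1,-1)])
print([proj("scene",P+k*.15*ey) for k in(1,-1)])
E
```

```text
hub [ 0.4649 -0.2689  0.028 ] knob [ 0.5033 -0.3245  0.06  ] sep 0.06757320932972709 yaw -55.33721581917829
low corners [ 0.4725 -0.001   0.055 ] [0.4465 0.2942 0.055 ] 0.29626418264861953
top cam [ 0.4738 -0.0052  0.055 ] [0.4465 0.2848 0.055 ]
yaw 5.040018690739271 org [0.6089 0.1598 0.    ] s [0.8627 0.0761 0.5   ] n [-0.4981 -0.0439  0.866 ]
collar [ 0.5866 -0.0434  0.1658] slope 0.15059964368410073 lat -0.20037630026421369 top px (np.float64(304.3075772787498), np.float64(182.56439323580952)) scene (np.float64(332.10317528855), np.float64(213.82437253095623))
collarR [ 0.5867 -0.0257  0.1668] slope 0.15251425944584512 lat -0.18282699770347746 top px (np.float64(298.08370438184994), np.float64(182.6048493360143)) scene (np.float64(337.39499206205136), np.float64(211.56317414860382))
collarL [ 0.5833 -0.0606  0.163 ] slope 0.14504157999737435 lat -0.21723691589071153 top px (np.float64(310.4002426105895), np.float64(183.74238309338207)) scene (np.float64(326.35683422224037), np.float64(215.7438754422744))
tip [ 0.5677 -0.0353  0.1934] slope 0.14871359040788862 lat -0.19072691012332252 top px (np.float64(301.4357292382057), np.float64(187.79583422158439)) scene (np.float64(331.6194229974107), np.float64(202.21017034355586))
[(np.float64(169.6046464879366), np.float64(126.77727072629071)), (np.float64(278.5966063254466), np.float64(115.20028051656267))] [(np.float64(194.33355265242338), np.float64(236.15570482525163)), (np.float64(292.22319726555787), np.float64(225.38541958851968))]
[(np.float64(469.0226871778151), np.float64(191.55846441762225)), (np.float64(387.9434370661049), np.float64(235.06816179713934))]
```

Measurements so far check out: the collar comes out 200.4 mm to the side (200 expected), the low edge 296 mm long (300), and the hub-to-knob distance 67.6 mm (70). Next is a side view of the shaft to get its phase.

Converted, -0.213 m is -0.355, -0.167 m is -0.2783.

>>> jog_arm(
  steps=[
    {"aperture": 0.085, "dx": -0.355, "dy": -0.2783, "dz": 0.25},
    {"aperture": 0.085, "dx": -0.355, "dy": -0.2783, "dz": 0.25},
    {"aperture": 0.085, "dx": -0.355, "dy": -0.2783, "dz": 0.25},
    {"aperture": 0.085, "dx": -0.355, "dy": -0.2783, "dz": 0.25},
    {"aperture": 0.085, "dx": -0.355, "dy": -0.2783, "dz": 0.25},
    {"aperture": 0.085, "dx": -0.355, "dy": -0.2783, "dz": 0.25},
    {"aperture": 0.085, "dx": -0.355, "dy": -0.2783, "dz": 0.25},
    {"aperture": 0.085, "dx": -0.355, "dy": -0.2783, "dz": 0.25},
    {"aperture": 0.085, "dx": -0.355, "dy": -0.2783, "dz": 0.25},
    {"aperture": 0.085, "dx": -0.355, "dy": -0.2783, "dz": 0.25},
  ],
)

```text
t: 2.65
tool_pos: [0.6202, -0.2002, 0.2]
tool_rot: [-0.353, -3.119, -0.002]
contact_force: [0.8, -0.1, 0.3]
opening: 0.0851
grip_force: 0.0
```

```bash
python3 - <<'E'
from h import *
T=tool();np.save("T2.npy",T);print(T.round(4),ctrl.get_obs()["q"].round(3))
i=camrig.get_image("wrist")[:,:,::-1];cv2.imwrite("pics/w2.png",i)
u,v=proj("wrist",[.578,-.044,.18],T);print(u,v);u=int(u);v=int(v)
a=i[max(v-50,0):v+50,max(u-60,0):u+60];print(max(u-60,0),max(v-50,0))
cv2.imwrite("pics/c2.png",cv2.resize(a,None,fx=6,fy=6,interpolation=cv2.INTER_CUBIC))
E
```

```text
[[-0.9747  0.2237 -0.0025  0.6202]
 [ 0.2237  0.9747  0.0016 -0.2002]
 [ 0.0028  0.001  -1.      0.2   ]
 [ 0.      0.      0.      1.    ]] [-0.427  0.137  1.576  0.     1.432 -1.772]
538.9124569972446 121.97308948106756
478 71
```

View pics/c2.png

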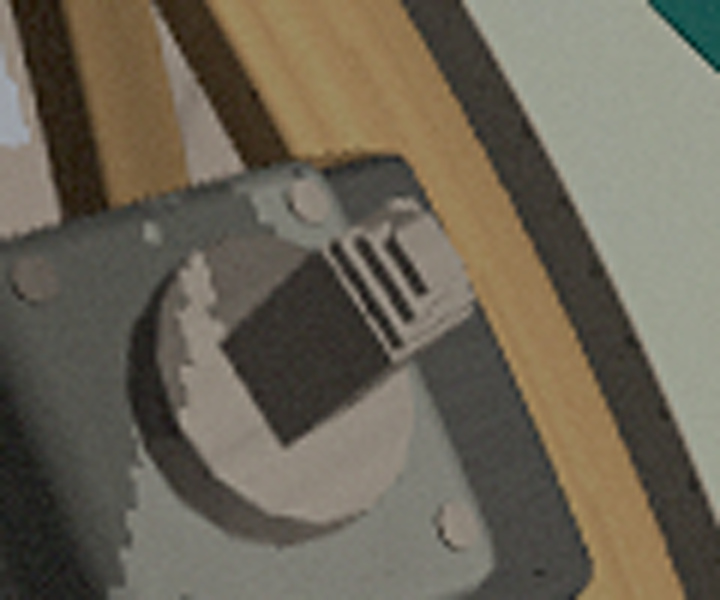

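The crop shows the shaft clearly: its shadowed face meets the collar at crop corners (222,345) and (285,445), which is (515.0,128.5) and (525.5,145.2) in the full picture. I'll project these onto the seat plane for phase and centre.

```bash
python3 - <<'E'
from h import *
np.set_printoptions(precision=4,suppress=True)
T=np.load("T2.npy")
yaw=np.radians(5.2);ex=np.array([np.cos(yaw),np.sin(yaw),0]);ey=np.array([-ex[1],ex[0],0])
s=.8660254*ex+[0,0,.5];n=np.cross(s,ey)
low=np.array([.4596,.1446,.055])  # mean of wrist/top corners
p0=np.array([.5866,-.0434,.1658]); print("height over board",(p0-low)@n)
a=onplane("wrist",515,128.5,p0,n,T);b=onplane("wrist",525.5,145.2,p0,n,T)
e=(b-a);L=np.linalg.norm(e);e/=L;inw=np.cross(e,n)
if inw@ey<0: inw=-inw
c=(a+b)/2+.007*inw
print("len",L,"center",c,"edge e (s,ey)",e@s,e@ey,"phase of inward normal deg from s to ey",np.degrees(np.arctan2(inw@ey,inw@s)),"slope/lat",(c-low)@s,(c-low)@ey)
# collar extents check
for q in[(330,520),(413,400)]:
    P=onplane("wrist",478+q[0]/6,71+q[1]/6,p0,n,T);print(q,np.linalg.norm(P-c),np.linalg.norm(P-p0))
# tip: end of dark edges -> shaft corner at 26mm height: crop (320,250),(395,365)
for q in[(320,250),(393,362)]:
    P=onplane("wrist",478+q[0]/6,71+q[1]/6,p0+.026*n,n,T);d=P-c;print("26mm",d@e,d@inw,d@n)
m=ctrl.get_obs();print(m["contact_force"])
E
```

```text
height over board 0.041236417546477215
len 0.013298186290803763 center [ 0.5868 -0.0443  0.1659] edge e (s,ey) 0.9828816117136725 0.18423824527711152 phase of inward normal deg from s to ey 100.61672365250153 slope/lat 0.15031419935490126 -0.19966961630071148
(330, 520) 0.017818886677134205 0.01817492058527858
(413, 400) 0.01718834370840679 0.01642116399255529
26mm -0.006541223308846181 -0.00789037751902908 0.02599999982957416
26mm 0.00685756576567964 -0.007827875996879497 0.025999999829574173
[-0.513  -0.83   -0.0195]
```

Shaft centre comes out at (0.5867, −0.0440, 0.1658) and its phase at 10.6°, with both views agreeing. Moving over the crank and down.

Converted, -0.125 m is -0.2083, 0.111 m is 0.185, 0.74 rad is 0.7066.

>>> jog_arm(
  steps=[
    {"aperture": 0.085, "dx": 0.185, "dy": -0.2083, "dz": 0.1667, "az": 0.7066},
    {"aperture": 0.085, "dx": 0.185, "dy": -0.2083, "dz": 0.1667, "az": 0.7066},
    {"aperture": 0.085, "dx": 0.185, "dy": -0.2083, "dz": 0.1667, "az": 0.7066},
    {"aperture": 0.085, "dx": 0.185, "dy": -0.2083, "dz": 0.1667, "az": 0.7066},
    {"aperture": 0.085, "dx": 0.185, "dy": -0.2083, "dz": 0.1667, "az": 0.7066},
    {"aperture": 0.085, "dx": 0.185, "dy": -0.2083, "dz": 0.1667, "az": 0.7066},
    {"aperture": 0.085, "dx": 0.185, "dy": -0.2083, "dz": 0.1667, "az": 0.7066},
    {"aperture": 0.085, "dx": 0.185, "dy": -0.2083, "dz": 0.1667, "az": 0.7066},
  ],
)

```text
t: 3.37
tool_pos: [0.485, -0.2979, 0.1032]
tool_rot: [1.453, 2.782, -0.0]
contact_force: [0.6, 0.8, 0.3]
opening: 0.0848
grip_force: 0.0
```

```bash
python3 - <<'E'
from h import *
T=tool();np.save("T3.npy",T);print(T.round(4),ctrl.get_obs()["q"].round(3))
i=camrig.get_image("wrist")[:,:,::-1];cv2.imwrite("pics/w3.png",i)
h=np.array([.4643,-.2677,.028]);k=np.array([.5045,-.325,.06])
for P in(h,k,h-[0,0,.028]):
    u,v=proj("wrist",P,T);print(u,v)
E
```

```text
[[-0.5714  0.8207  0.0026  0.485 ]
 [ 0.8207  0.5714 -0.0017 -0.2979]
 [-0.0028  0.0012 -1.      0.1032]
 [ 0.      0.      0.      1.    ]] [-0.682  0.033  1.856  0.     1.25  -1.29 ]
314.5747746528846 160.0095337788538
314.97747166716005 269.07560254787415
314.4970737282293 153.4052608190891
```

View pics/w3.png

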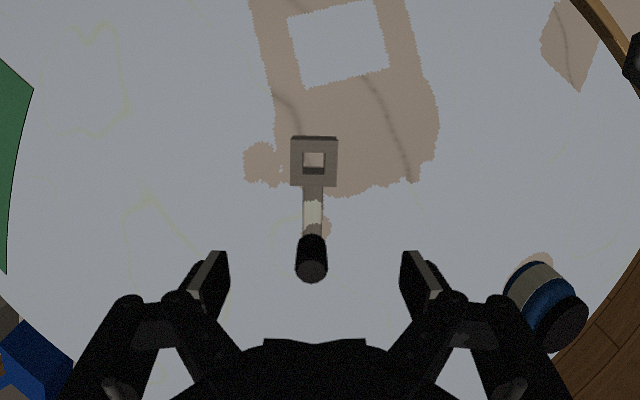

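The hub's top face is centred at about (314,163) and the knob at (312,268). The crank sits midway between the fingers, within 2 mm of prediction, so I'll descend and grasp.

Converted, 0.097 m is 0.1617, 0.09 m is 0.15.

>>> jog_arm(
  steps=[
    {"aperture": 0.085, "dz": 0.0667},
    {"aperture": 0.085, "dz": 0.125},
    {"aperture": 0.085, "dz": 0.15},
    {"aperture": 0.085, "dz": 0.1617},
    {"aperture": 0.085, "dz": 0.1617},
    {"aperture": 0, "dz": 0.1617},
    {"aperture": 0, "dz": 0.1617},
    {"aperture": 0, "dz": 0.1617},
    {"aperture": 0, "dz": 0.1617},
    {"aperture": 0, "dz": 0.1617},
    {"aperture": 0, "dz": 0.1617},
    {"aperture": 0, "dz": 0.1617},
    {"aperture": 0, "dz": 0.1617},
    {"aperture": 0, "dz": 0.1617},
  ],
  squeeze=70,
)

```text
t: 4.58
tool_pos: [0.4848, -0.2991, 0.0055]
tool_rot: [1.46, 2.78, -0.001]
contact_force: [-1.8, 0.5, 5.1]
opening: 0.0134
grip_force: 70.1
```

```bash
python3 - <<'E'
from h import *
T=tool();np.save("T4.npy",T);print(T.round(4),ctrl.get_obs()["contact_force"])
i=camrig.get_image("wrist")[:,:,::-1];cv2.imwrite("pics/w4.png",i)
E
```

```text
[[-5.679e-01  8.231e-01  9.000e-04  4.848e-01]
 [ 8.231e-01  5.679e-01 -9.000e-04 -2.991e-01]
 [-1.300e-03  2.000e-04 -1.000e+00  5.500e-03]
 [ 0.000e+00  0.000e+00  0.000e+00  1.000e+00]] [-1.82198108  0.49334734  5.08900599]
```

Converted, -0.17 m is -0.2833, -0.14 m is -0.2333.

>>> jog_arm(
  steps=[
    {"aperture": 0, "dz": -0.0333},
    {"aperture": 0, "dz": -0.1},
    {"aperture": 0, "dz": -0.1667},
    {"aperture": 0, "dz": -0.2333},
    {"aperture": 0, "dz": -0.2833},
    {"aperture": 0, "dz": -0.2833},
  ],
  squeeze=70,
)

```text
t: 5.13
tool_pos: [0.4875, -0.3012, 0.1826]
tool_rot: [1.454, 2.77, -0.004]
contact_force: [0.8, -0.6, -1.6]
opening: 0.0138
grip_force: 69.2
```

```bash
python3 - <<'E'
from h import *
T=tool();np.save("T5.npy",T);o=ctrl.get_obs();print(T.round(4),o["contact_force"],o["q"].round(3))
i=camrig.get_image("wrist")[:,:,::-1];cv2.imwrite("pics/w5.png",i)
cv2.imwrite("pics/c5.png",cv2.resize(i[110:310,220:420],None,fx=3,fy=3,interpolation=cv2.INTER_CUBIC))
E
```

```text
[[-0.568   0.823   0.0106  0.4875]
 [ 0.823   0.568  -0.0085 -0.3012]
 [-0.013   0.0039 -0.9999  0.1826]
 [ 0.      0.      0.      1.    ]] [ 0.75411492 -0.59329153 -1.61004161] [-0.683 -0.045  1.793  0.     1.38  -1.287]
```

View pics/c5.png

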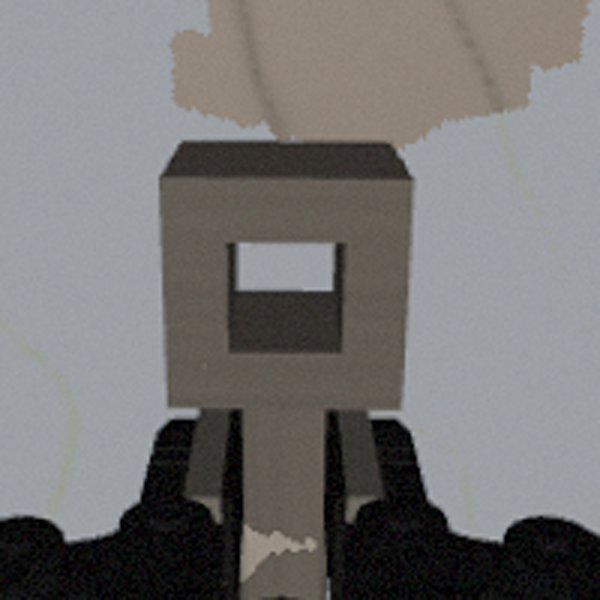

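The crank is in the hand and straight. The hub's top-face corners are at crop (160,178), (413,179), (402,409), (169,406) and the hole at (228–346, 242–352). I'll get the hub pose in the tool frame from those corners.

```bash
cat > pnp.py <<'E'
from h import *
np.set_printoptions(precision=4,suppress=True)
p=camrig.camera_params("wrist");Tc=p["tool_from_camera"]
c=np.array([(160,178),(413,179),(402,409),(169,406),(228,242),(346,242),(342,352),(230,352)],float)/3+[220,110]
d=(c-[p["cx"],p["cy"]])/p["fx"];r=np.linalg.norm(d,axis=1,keepdims=True);uv=d/r*np.tan(r)
# crank frame: image up = tool +x = crank -x ; image right = tool +y = crank -y? (x flip, z flip => y same)
o=lambda h:[(-h,-h),(-h,h),(h,h),(h,-h)]
P=np.array([(x-.035,y,.028) for x,y in o(.017)+o(.008)])
ok,rv,t=cv2.solvePnP(P,uv,np.eye(3),None)
M=np.eye(4);M[:3,:3]=cv2.Rodrigues(rv)[0];M[:3,3]=t[:,0]
C=Tc@M;print("crank in tool\n",C);print("reproj",np.abs(cv2.projectPoints(P,rv,t,np.eye(3),None)[0][:,0]-uv).max()*310)
print("hub in tool",C@[-.035,0,0,1])
E
python3 pnp.py
```

```text
crank in tool
 [[-0.9999 -0.0028  0.0121 -0.001 ]
 [-0.003   0.9999 -0.0128  0.0006]
 [-0.0121 -0.0128 -0.9998  0.006 ]
 [ 0.      0.      0.      1.    ]]
reproj 0.3671787127609383
hub in tool [0.034  0.0007 0.0064 1.    ]
```

```bash
cat > goal.py <<'E'
from h import *
np.set_printoptions(precision=4,suppress=True)
yaw=np.radians(5.2);ex=np.array([np.cos(yaw),np.sin(yaw),0]);ey=np.array([-ex[1],ex[0],0])
s=.8660254*ex+[0,0,.5];n=np.cross(s,ey);seat=np.array([.5867,-.0440,.1658])
th=np.radians(10.6-90)
def frame(th):
    cx=np.cos(th)*s+np.sin(th)*ey;X=-cx;Z=-n;return np.c_[X,np.cross(Z,X),Z]
def delta(T,Rg,p):
    return T[:3,:3].T@(p-T[:3,3]),R.from_matrix(T[:3,:3].T@Rg).as_rotvec()
E
python3 - <<'E'
from goal import *
T=tool();Rg=frame(th);H=np.array([.034,.0007,.0058])
for h in(.07,.04,0):
    p=seat+h*n-Rg@H;print(h,p,*delta(T,Rg,p))
print("up .06:",T[:3,:3].T@[0,0,.06],T)
E
```

```text
0.07 [ 0.5568 -0.0804  0.2342] [ 0.1403  0.1831 -0.0562] [-0.4905 -0.1725  0.3224]
0.04 [ 0.5717 -0.079   0.2082] [ 0.1331  0.1961 -0.0301] [-0.4905 -0.1725  0.3224]
0 [ 0.5917 -0.0772  0.1736] [0.1236 0.2134 0.0047] [-0.4905 -0.1725  0.3224]
up .06: [-0.0005  0.0001 -0.06  ] [[-0.5679  0.823   0.0065  0.4862]
 [ 0.823   0.568  -0.0053 -0.3001]
 [-0.008   0.0024 -1.      0.1788]
 [ 0.      0.      0.      1.    ]]
```

Converted, 0.183 m is 0.305, 0.14 m is 0.2333, -0.4905 rad is -0.4684.

>>> jog_arm(
  steps=[
    {"aperture": 0, "dx": 0.0333, "dy": 0.0333, "dz": -0.0667},
    {"aperture": 0, "dx": 0.1, "dy": 0.1, "dz": -0.1, "ax": -0.1146, "ay": -0.0382, "az": 0.0764},
    {"aperture": 0, "dx": 0.1667, "dy": 0.1833, "dz": -0.1, "ax": -0.234, "ay": -0.0821, "az": 0.1528},
    {"aperture": 0, "dx": 0.2333, "dy": 0.305, "dz": -0.0933, "ax": -0.4684, "ay": -0.1647, "az": 0.3079},
    {"aperture": 0, "dx": 0.2333, "dy": 0.305, "dz": -0.0933, "ax": -0.4684, "ay": -0.1647, "az": 0.3079},
    {"aperture": 0, "dx": 0.2333, "dy": 0.305, "dz": -0.0933, "ax": -0.4684, "ay": -0.1647, "az": 0.3079},
    {"aperture": 0, "dx": 0.2333, "dy": 0.305, "dz": -0.0933, "ax": -0.4684, "ay": -0.1647, "az": 0.3079},
    {"aperture": 0, "dx": 0.2333, "dy": 0.305, "dz": -0.0933, "ax": -0.4684, "ay": -0.1647, "az": 0.3079},
    {"aperture": 0, "dx": 0.2333, "dy": 0.305, "dz": -0.0933, "ax": -0.4684, "ay": -0.1647, "az": 0.3079},
    {"aperture": 0, "dx": 0.2333, "dy": 0.305, "dz": -0.0933, "ax": -0.4684, "ay": -0.1647, "az": 0.3079},
    {"aperture": 0, "dx": 0.2333, "dy": 0.305, "dz": -0.0933, "ax": -0.4684, "ay": -0.1647, "az": 0.3079},
  ],
  squeeze=70,
)

```text
t: 6.1
tool_pos: [0.5555, -0.0807, 0.23]
tool_rot: [1.645, 2.168, 0.489]
contact_force: [0.2, -0.3, -2.8]
opening: 0.0136
grip_force: 69.3
```

```bash
python3 - <<'E'
from goal import *
i=camrig.get_image("wrist");T=tool();np.save("T6.npy",T);Rg=frame(th);H=np.array([.034,.0007,.0058])
for h in(.04,.03,0):
    p=seat+h*n-Rg@H;print(h,p,*delta(T,Rg,p))
o=ctrl.get_obs();print(o["q"].round(3),o["contact_force"],o["opening"])
i=i[:,:,::-1];cv2.imwrite("pics/w6.png",i)
cv2.imwrite("pics/c6.png",cv2.resize(i[60:260,200:440],None,fx=3,fy=3,interpolation=cv2.INTER_CUBIC))
for h in(0,.033):print(proj("wrist",seat+h*n,T))
E
```

```text
0.04 [ 0.5717 -0.079   0.2082] [-0.0005  0.0032  0.0271] [-0.0058 -0.0053 -0.0044]
0.03 [ 0.5767 -0.0786  0.1996] [-0.0006  0.0033  0.0371] [-0.0058 -0.0053 -0.0044]
0 [ 0.5917 -0.0772  0.1736] [-0.0007  0.0035  0.0671] [-0.0058 -0.0053 -0.0044]
[-0.396 -0.425  2.091  0.278  1.029 -0.758] [ 0.1232  0.0079 -1.7544] 0.013692234341288844
(np.float64(320.45366177240686), np.float64(165.13122673359007))
(np.float64(321.17608167886954), np.float64(175.88624710876002))
```

View pics/c6.png

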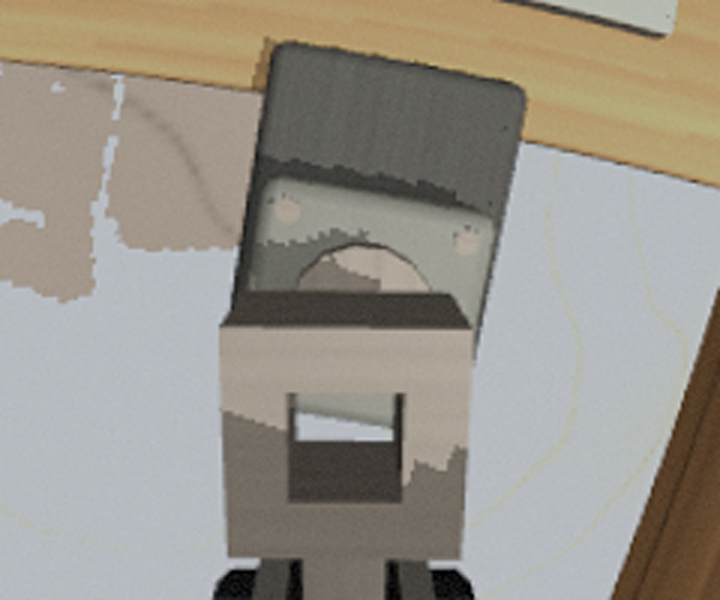

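The collar arc is visible past the hub at crop column 366 with its top at row 243, which is (322,141) and agrees with the prediction to about 1 mm. Lowering onto the shaft.

Converted, 0.054 m is 0.09, 0.03 m is 0.05, -0.006 rad is -0.0057.

>>> jog_arm(
  steps=[
    {"aperture": 0, "dx": -0.001, "dy": 0.0062, "dz": 0.025, "ax": -0.0057, "ay": -0.0048, "az": -0.0038},
    {"aperture": 0, "dx": -0.001, "dy": 0.0062, "dz": 0.05, "ax": -0.0057, "ay": -0.0048, "az": -0.0038},
    {"aperture": 0, "dx": -0.001, "dy": 0.0062, "dz": 0.0633, "ax": -0.0057, "ay": -0.0048, "az": -0.0038},
    {"aperture": 0, "dx": -0.001, "dy": 0.0062, "dz": 0.0733, "ax": -0.0057, "ay": -0.0048, "az": -0.0038},
    {"aperture": 0, "dx": -0.001, "dy": 0.0062, "dz": 0.0833, "ax": -0.0057, "ay": -0.0048, "az": -0.0038},
    {"aperture": 0, "dx": -0.001, "dy": 0.0062, "dz": 0.09, "ax": -0.0057, "ay": -0.0048, "az": -0.0038},
    {"aperture": 0, "dx": -0.001, "dy": 0.0062, "dz": 0.09, "ax": -0.0057, "ay": -0.0048, "az": -0.0038},
  ],
  squeeze=70,
)

```text
t: 6.73
tool_pos: [0.5863, -0.078, 0.186]
tool_rot: [1.633, 2.161, 0.489]
contact_force: [1.5, -5.7, -2.4]
opening: 0.0139
grip_force: 69.2
```

```bash
python3 - <<'E'
from goal import *
T=tool();Rg=frame(th);H=np.array([.034,.0007,.0058])
print(delta(T,Rg,seat-Rg@H));o=ctrl.get_obs();print("F tool",T[:3,:3].T@o["contact_force"],o["opening"])
E
```

```text
(array([ 0.0006, -0.0014,  0.0135]), array([0.0025, 0.0027, 0.001 ]))
F tool [-5.6881 -1.3874  2.5541] 0.013863860749309178
```

Already 20 mm onto the shaft with almost no axial force. Pressing the rest of the way home.

Converted, 0.016 m is 0.0267, 0.015 m is 0.025.

>>> jog_arm(
  steps=[
    {"aperture": 0, "dx": -0.0008, "dz": 0.0083},
    {"aperture": 0, "dx": -0.0008, "dz": 0.015},
    {"aperture": 0, "dx": -0.0008, "dz": 0.02},
    {"aperture": 0, "dx": -0.0008, "dz": 0.0233},
    {"aperture": 0, "dx": -0.0008, "dz": 0.025},
    {"aperture": 0, "dx": -0.0008, "dz": 0.0267},
    {"aperture": 0, "dx": -0.0008, "dz": 0.0267},
  ],
  squeeze=70,
)

```text
t: 7.32
tool_pos: [0.5939, -0.0774, 0.1733]
tool_rot: [1.633, 2.163, 0.489]
contact_force: [-8.0, -5.9, 6.7]
opening: 0.0138
grip_force: 70.8
```

```bash
python3 - <<'E'
from goal import *
T=tool();Rg=frame(th);H=np.array([.034,.0007,.0058])
print(delta(T,Rg,seat-Rg@H));o=ctrl.get_obs();print("F tool",T[:3,:3].T@o["contact_force"],o["opening"])
E
```

```text
(array([ 0.0007, -0.0017, -0.0013]), array([0.0016, 0.0017, 0.0023]))
F tool [ -4.3779  -4.8773 -10.0068] 0.013789591714581455
```

Home on the collar, with 10 N of reaction at the expected depth. Now I'll open and shift to the knob, and read the slope positions of the panel, ledge and clip from the first wrist picture with intensity profiles.

The rows are not in the units I measure in: shifts go in shares of 0.6 m and turns go in shares of 60 degrees. I convert before sending: -0.036 m is -0.06, -0.018 m is -0.03.

>>> jog_arm(
  steps=[
    {"aperture": 0.085},
    {"aperture": 0.085},
    {"aperture": 0.085},
    {"aperture": 0.085, "dz": -0.0267},
    {"aperture": 0.085, "dz": -0.0267},
    {"aperture": 0.085, "dx": -0.03, "dz": -0.0267},
    {"aperture": 0.085, "dx": -0.06, "dz": -0.0267},
    {"aperture": 0.085, "dx": -0.06, "dz": -0.0267},
  ],
)

```text
t: 7.98
tool_pos: [0.5954, -0.1135, 0.1893]
tool_rot: [1.635, 2.161, 0.491]
contact_force: [-0.4, 0.1, -1.2]
opening: 0.0847
grip_force: 0.0
```

```bash
cat > prof.py <<'E'
from goal import *
low=np.array([.4596,.1446,.055])
def prof(img,cam,T,lat,h,x0,x1,step=.002):
    xs=np.arange(x0,x1,step);uv=np.array([proj(cam,low+x*s+lat*ey+h*n,T) for x in xs],np.float32)
    return xs,cv2.remap(img,uv[:,:1],uv[:,1:],cv2.INTER_LINEAR)[:,0].astype(int)
E
python3 - <<'E'
from prof import *
i=cv2.imread("pics/w1.png");T=np.load("T1.npy")
for lat in(-.1,-.06,.1):
    xs,c=prof(i,"wrist",T,lat,.014,0,.34,.004)
    print(lat,"low end BGR:"," ".join(f"{int(x*1000)}:{b[0]}/{b[1]}/{b[2]}" for x,b in zip(xs,c) if x<.07 or x>.20))
E
```

```text
-0.1 low end BGR: 0:116/127/138 4:86/104/119 8:58/88/111 12:48/71/93 16:49/76/96 20:57/85/107 24:51/78/110 28:59/92/142 32:44/70/96 36:55/82/104 40:149/157/153 44:143/155/151 48:145/155/152 52:147/157/153 56:144/155/151 60:146/156/153 64:145/155/151 68:145/156/152 204:147/156/153 208:147/153/151 212:147/154/151 216:148/155/151 220:84/124/148 224:85/126/149 228:86/126/149 232:86/125/149 236:86/126/149 240:86/125/147 244:88/127/150 248:84/121/144 252:131/142/147 256:127/142/145 260:56/60/62 264:13/8/6 268:6/8/7 272:12/14/11 276:20/20/21 280:13/13/13 284:5/8/9 288:7/11/11 292:10/13/14 296:3/3/2 300:10/6/7 304:7/10/10 308:10/10/5 312:13/6/9 316:9/5/3 320:17/18/17 324:9/7/11 328:11/10/7 332:12/12/14 336:7/5/9
-0.06 low end BGR: 0:110/120/131 4:71/92/108 8:55/85/107 12:53/78/99 16:55/82/105 20:55/82/105 24:40/64/97 28:33/57/90 32:50/73/96 36:52/80/102 40:145/157/152 44:146/157/152 48:146/155/151 52:144/155/151 56:145/156/151 60:142/155/150 64:145/156/
[... 500 characters left out ...]
0:85/124/151 24:52/87/133 28:47/78/121 32:50/76/96 36:66/89/109 40:140/156/151 44:143/156/152 48:142/155/151 52:143/155/151 56:141/156/151 60:140/155/150 64:139/153/149 68:142/155/152 204:147/156/153 208:146/154/151 212:144/154/149 216:139/152/150 220:89/131/149 224:90/130/149 228:90/131/149 232:89/130/149 236:92/133/151 240:90/131/148 244:90/131/149 248:76/105/118 252:144/155/152 256:143/155/151 260:141/155/151 264:143/153/150 268:145/154/149 272:140/150/150 276:143/151/151 280:142/152/149 284:143/153/150 288:141/152/150 292:117/139/149 296:89/130/148 300:90/131/149 304:89/130/147 308:91/131/148 312:89/129/148 316:88/129/148 320:86/127/146 324:59/91/107 328:26/34/37 332:13/9/12 336:15/12/12
```

By the profile, the panel spans 38–218 mm up the slope (180 as given) and the lip edge is at about 247.5 mm. The panel therefore needs about 39.5 mm of travel plus the foot gap, so 2.0–2.3 turns. I'll grip the knob and wind the first quarter gently.

>>> jog_arm(
  steps=[
    {"aperture": 0},
    {"aperture": 0},
    {"aperture": 0},
    {"aperture": 0},
    {"aperture": 0},
    {"aperture": 0},
    {"aperture": 0},
  ],
  squeeze=40,
)

```text
t: 8.57
tool_pos: [0.5941, -0.111, 0.1884]
tool_rot: [1.635, 2.165, 0.491]
contact_force: [-0.5, 1.2, -1.0]
opening: 0.0226
grip_force: 39.1
```

```bash
python3 -c "
from goal import *
o=ctrl.get_obs();T=tool();print('Ftool',T[:3,:3].T@o['contact_force']);k=seat+.07*(-frame(th)[:,0])+.039*n;print('knob in tool',T[:3,:3].T@(k-T[:3,3]))"
```

```text
Ftool [ 1.33   -0.6048  0.6819]
knob in tool [-0.0014  0.0002 -0.0201]
```

>>> jog_arm(
  steps=[
    {"aperture": 0, "dx": 0.0015, "dy": -0.0183},
    {"aperture": 0, "dx": 0.0057, "dy": -0.036},
    {"aperture": 0, "dx": 0.0127, "dy": -0.053},
    {"aperture": 0, "dx": 0.0223, "dy": -0.0685},
    {"aperture": 0, "dx": 0.0342, "dy": -0.0825},
    {"aperture": 0, "dx": 0.0482, "dy": -0.0943},
    {"aperture": 0, "dx": 0.0637, "dy": -0.104},
    {"aperture": 0, "dx": 0.0807, "dy": -0.111},
    {"aperture": 0, "dx": 0.0983, "dy": -0.1152},
    {"aperture": 0, "dx": 0.1167, "dy": -0.1167},
  ],
  squeeze=40,
)

```text
t: 9.4
tool_pos: [0.5183, -0.0649, 0.1495]
tool_rot: [1.632, 2.16, 0.484]
contact_force: [-18.9, -8.8, 13.5]
opening: 0.0228
grip_force: 46.4
```

```bash
python3 -c "
from goal import *
o=ctrl.get_obs();T=tool();print('Ftool',T[:3,:3].T@o['contact_force'],'tau',o['wrist_torque'],o['q'].round(2),o['dq'].round(2))"
```

```text
Ftool [ -5.1204 -11.3149 -21.4981] tau [-1.0051  0.792  -0.7115] [-0.39 -0.48  2.27  0.3   0.9  -0.8 ] [ 0.26 -0.2   0.16 -0.15 -0.02  0.32]
```

>>> jog_arm(
  steps=[
    {"aperture": 0},
    {"aperture": 0},
  ],
  squeeze=40,
)

```text
t: 9.57
tool_pos: [0.5179, -0.0638, 0.1492]
tool_rot: [1.632, 2.164, 0.485]
contact_force: [-20.4, -4.7, 13.5]
opening: 0.023
grip_force: 47.1
```

```bash
python3 -c "
from goal import *
o=ctrl.get_obs();T=tool();print('Ftool',T[:3,:3].T@o['contact_force']);Rg=frame(th)
d=T[:3,3]-seat
print('tcp rel seat in (crank0 x, y, n):',-Rg[:,0]@d,Rg[:,1]@d,n@d, R.from_matrix(T[:3,:3].T@Rg).as_rotvec())"
```

```text
Ftool [ -0.7998 -11.5621 -22.0236]
tcp rel seat in (crank0 x, y, n): 0.0005556628542947126 -0.07050583051893564 0.020803275109560645 [0.0002 0.0033 0.0035]
```

The quarter turn worked, but there is a 22 N axial load, so the crank's plane is about 2 mm off at the downslope side. I'll correct the height around the circle as I continue.

Converted, 0.07 m is 0.1167, -0.0025 m is -0.0042.

>>> jog_arm(
  steps=[
    {"aperture": 0, "dx": 0.0183, "dz": -0.0042},
    {"aperture": 0, "dx": 0.036, "dy": 0.0042, "dz": -0.004},
    {"aperture": 0, "dx": 0.053, "dy": 0.011, "dz": -0.0037},
    {"aperture": 0, "dx": 0.0685, "dy": 0.0207, "dz": -0.0033},
    {"aperture": 0, "dx": 0.0825, "dy": 0.0325, "dz": -0.003},
    {"aperture": 0, "dx": 0.0943, "dy": 0.0465, "dz": -0.0025},
    {"aperture": 0, "dx": 0.104, "dy": 0.062, "dz": -0.0018},
    {"aperture": 0, "dx": 0.111, "dy": 0.079, "dz": -0.0013},
    {"aperture": 0, "dx": 0.1152, "dy": 0.0967, "dz": -0.0007},
    {"aperture": 0, "dx": 0.1167, "dy": 0.115},
    {"aperture": 0, "dx": 0.1167, "dy": 0.115},
  ],
  squeeze=40,
)

```text
t: 10.48
tool_pos: [0.5583, 0.0269, 0.1774]
tool_rot: [1.635, 2.169, 0.499]
contact_force: [-13.0, 17.3, 12.4]
opening: 0.0226
grip_force: 42.4
```

```bash
cat > st.py <<'E'
from goal import *
o=ctrl.get_obs();T=tool();Rg=frame(th);d=T[:3,3]-seat
print('Ftool',T[:3,:3].T@o['contact_force'],'tcp',-Rg[:,0]@d,Rg[:,1]@d,n@d,'open',o['opening'])
E
python3 st.py
```

```text
Ftool [ 18.8837  -0.1378 -16.2971] tcp -0.07437813422914663 0.000543294833845486 0.02099301059612142 open 0.022555002156579688
```

>>> jog_arm(
  steps=[
    {"aperture": 0.06},
    {"aperture": 0.06},
    {"aperture": 0.06},
    {"aperture": 0.06},
  ],
  squeeze=40,
)

```text
t: 10.82
tool_pos: [0.5579, 0.0227, 0.1743]
tool_rot: [1.636, 2.165, 0.489]
contact_force: [-0.3, 0.0, -0.3]
opening: 0.0598
grip_force: 0.0
```

```bash
python3 st.py
python3 - <<'E'
from goal import *
i=camrig.get_image("wrist")[:,:,::-1];np.save("T7.npy",tool())
cv2.imwrite("pics/w7.png",i)
E
```

```text
Ftool [ 0.1442 -0.4114  0.1344] tcp -0.07068207553674352 -0.0024150868246127903 0.01869471334932027 open 0.05983073316514045
```

View pics/w7.png

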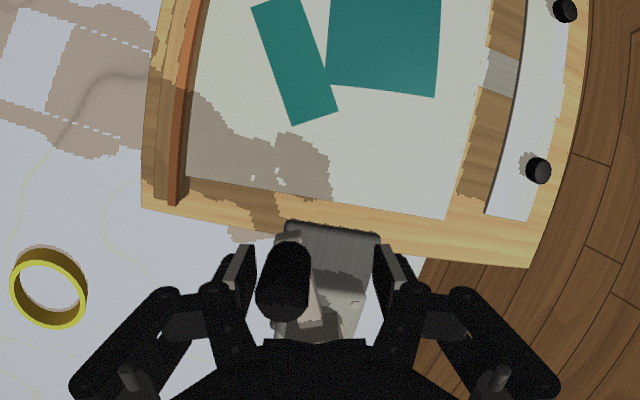

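The view shows the knob at about (285,285), offset from the finger midline (~313), and the panel, ledge (x≈180) and clip lip (x≈490–500) are all clear. I'll get the knob's true position from its silhouette.

```bash
python3 - <<'E'
from goal import *
i=cv2.imread("pics/w7.png");g=i.max(axis=2).astype(int);T=np.load("T7.npy")
for v in range(230,340,8):
    print(v," ".join(f"{x:3d}" for x in g[v,244:344:4]))
for a in(150,160,165,170,175,180,185,190):
    t=th-np.radians(a);cx=np.cos(t)*s+np.sin(t)*ey
    print(a,[np.round(proj("wrist",seat+.07*cx+h*n,T),0) for h in(.018,.06)])
print([np.round(proj("wrist",seat+h*n,T),0) for h in(0,.033)])
E
```

```text
230 159 159 152 114 135 136 136 136 136 132  39  66  72  67  68  89  82  84  82  73  74  67  61  61  42
238 159 161 158 161 159 162 170 168  59  64  64  74  90 106 124  90  95  96  91  92  94  95  97  96  95
246  64  52  13 194 190 190 191 163   0  17  20  15  16  18   6  59  91  98  92  93  96  93  97  99  93
254  63  18  25 195 189 191  61   3  14   2  15   0  27  13  15   9   0  93  90  95  91  92  91  95  91
262   5  15  15 142 190 176   7  20  18   4   8  15  13  19  14   8  19  91  91  89  93  96  93  91  96
270  28  23  13  18 195   3  11  21   0  10  13   2  13   0  11   9  15  67  58  51  61  55  93  93  91
278  27  16  18  60  12  19  13   6   0  20  17  15  20  18  16  20  16 100  61  63  57  66  61  59  55
286  14  18  15 130   8   8  22  21  18   8  23  15   8  15  13  10   0 150  81  64  64  62  68  60  64
294  26  22  82   0  16  25  25  31  29  13  24   8  15  22  16   8  58 156  97 119 140 138 133 131 130
302  24   5 192  21  17   9  12  25  18  20  11  27  20  27  18  19 112 159 161  92 102 109 150 151 150
310  27 171 188 189  90  28  28  18  29  26  26  33  32  33  37  38 159 161 159 106  71  69  71 139 151
318   9 190 190 192 190 193  92  22  27  29  29  35  24  33 162 162 160 160 162 139  54  58  63  56  88
326  11 185 189 189 186 185 192  71  70  93 100  55  55  54 109 113 117 112  91  70  57  61  61  61 130
334  22  15 192 189 189 191 190 191  94 111  91  56  60  64  56  60  58  59  57  61  57  55  53  58  94
150 [array([255., 271.]), array([239., 320.])]
160 [array([274., 264.]), array([263., 313.])]
165 [array([285., 261.]), array([277., 310.])]
170 [array([296., 259.]), array([291., 308.])]
175 [array([308., 257.]), array([306., 306.])]
180 [array([319., 257.]), array([321., 306.])]
185 [array([331., 257.]), array([336., 306.])]
190 [array([342., 259.]), array([350., 307.])]
[array([318., 332.]), array([318., 367.])]
```

The crank simply fell back through the square hole's angular play (about ±9°) and droops slightly, so nothing is wrong. Recentre on it, regrip lightly, and wind on.

Converted, -0.01 m is -0.0167, -0.002 m is -0.0033.

>>> jog_arm(
  steps=[
    {"aperture": 0.06, "dx": -0.0033, "dy": -0.0167},
    {"aperture": 0.06, "dx": -0.0033, "dy": -0.0167},
    {"aperture": 0, "dx": -0.0033, "dy": -0.0167},
    {"aperture": 0, "dx": -0.0033, "dy": -0.0167},
    {"aperture": 0, "dx": -0.0033, "dy": -0.0167},
    {"aperture": 0, "dx": -0.0033, "dy": -0.0167},
  ],
  squeeze=30,
)

```text
t: 11.37
tool_pos: [0.5509, 0.0186, 0.1707]
tool_rot: [1.634, 2.164, 0.491]
contact_force: [-0.3, -0.2, 0.2]
opening: 0.023
grip_force: 29.5
```

```bash
python3 st.py
```

```text
Ftool [-0.0999 -0.1925 -0.3305] tcp -0.06879764450287054 -0.011039304913050984 0.01925333412362253 open 0.02300862612402412
```

>>> jog_arm(
  steps=[
    {"aperture": 0, "dx": 0.0018, "dy": 0.0207},
    {"aperture": 0, "dx": 0.0003, "dy": 0.039},
    {"aperture": 0, "dx": -0.0038, "dy": 0.0567},
    {"aperture": 0, "dx": -0.0108, "dy": 0.0737},
    {"aperture": 0, "dx": -0.0205, "dy": 0.0892},
    {"aperture": 0, "dx": -0.0323, "dy": 0.1032},
    {"aperture": 0, "dx": -0.0463, "dy": 0.115},
    {"aperture": 0, "dx": -0.0618, "dy": 0.1247},
    {"aperture": 0, "dx": -0.0788, "dy": 0.1317},
    {"aperture": 0, "dx": -0.0965, "dy": 0.1358},
    {"aperture": 0, "dx": -0.1148, "dy": 0.1373},
    {"aperture": 0, "dx": -0.1332, "dy": 0.1358},
    {"aperture": 0, "dx": -0.1508, "dy": 0.1317},
    {"aperture": 0, "dx": -0.1678, "dy": 0.1247},
    {"aperture": 0, "dx": -0.1833, "dy": 0.115},
    {"aperture": 0, "dx": -0.1973, "dy": 0.1032},
    {"aperture": 0, "dx": -0.2092, "dy": 0.0892},
    {"aperture": 0, "dx": -0.2188, "dy": 0.0737},
    {"aperture": 0, "dx": -0.2258, "dy": 0.0567},
    {"aperture": 0, "dx": -0.23, "dy": 0.039},
  ],
  squeeze=30,
)

```text
t: 13.03
tool_pos: [0.6063, -0.1093, 0.1979]
tool_rot: [1.631, 2.159, 0.493]
contact_force: [-0.5, -0.6, 5.1]
opening: 0.0229
grip_force: 30.9
```

```bash
python3 st.py
```

```text
Ftool [-0.9652  1.9495 -4.7385] tcp 0.07081201474752953 0.015061871069714378 0.02098255063355216 open 0.022893663165780183
```

Converted, 0.1382 m is 0.2303, 0.1357 m is 0.2262.

>>> jog_arm(
  steps=[
    {"aperture": 0, "dx": -0.0015, "dy": -0.0182},
    {"aperture": 0, "dy": -0.0365},
    {"aperture": 0, "dx": 0.0042, "dy": -0.0543},
    {"aperture": 0, "dx": 0.0112, "dy": -0.0712},
    {"aperture": 0, "dx": 0.0208, "dy": -0.0868},
    {"aperture": 0, "dx": 0.0327, "dy": -0.1007},
    {"aperture": 0, "dx": 0.0467, "dy": -0.1127},
    {"aperture": 0, "dx": 0.0622, "dy": -0.1222},
    {"aperture": 0, "dx": 0.0792, "dy": -0.1292},
    {"aperture": 0, "dx": 0.0968, "dy": -0.1335},
    {"aperture": 0, "dx": 0.1152, "dy": -0.1348},
    {"aperture": 0, "dx": 0.1335, "dy": -0.1335},
    {"aperture": 0, "dx": 0.1512, "dy": -0.1292},
    {"aperture": 0, "dx": 0.1682, "dy": -0.1222},
    {"aperture": 0, "dx": 0.1837, "dy": -0.1127},
    {"aperture": 0, "dx": 0.1977, "dy": -0.1007},
    {"aperture": 0, "dx": 0.2095, "dy": -0.0868},
    {"aperture": 0, "dx": 0.2192, "dy": -0.0712},
    {"aperture": 0, "dx": 0.2262, "dy": -0.0543},
    {"aperture": 0, "dx": 0.2303, "dy": -0.0365},
  ],
  squeeze=30,
)

```text
t: 14.7
tool_pos: [0.5531, 0.0186, 0.173]
tool_rot: [1.631, 2.162, 0.489]
contact_force: [-2.3, -9.3, 3.5]
opening: 0.0233
grip_force: 30.1
```

```bash
python3 st.py
python3 - <<'E'
from prof import *
T=tool();i=camrig.get_image("wrist")[:,:,::-1].copy();cv2.imwrite("pics/w8.png",i)
for lat in(-.09,-.04,0):
    for nm,x0,x1 in(("foot",.02,.12),("top",.2,.29)):
        xs,c=prof(i,"wrist",T,lat,.014,x0,x1,.003);print(lat,nm," ".join(f"{x*1000:.0f}:{b[0]}/{b[2]}" for x,b in zip(xs,c)))
E
```

```text
Ftool [-8.7757 -2.6175 -4.5528] tcp -0.0680650926855854 -0.008122250171826413 0.02015750174620824 open 0.023307507330961343
-0.09 foot 20:70/127 23:69/126 26:71/129 29:71/129 32:69/127 35:69/127 38:69/126 41:69/125 44:69/127 47:64/122 50:71/130 53:51/119 56:45/118 59:27/68 62:37/72 65:122/144 68:123/144 71:122/143 74:123/144 77:120/142 80:120/143 83:121/141 86:124/145 89:121/143 92:131/148 95:122/141 98:121/142 101:119/141 104:121/143 107:120/141 110:120/141 113:132/148 116:171/177 119:172/179
-0.09 top 200:174/178 203:176/178 206:176/178 209:176/178 212:176/178 215:177/178 218:176/179 221:178/180 224:178/177 227:177/178 230:177/177 233:179/179 236:179/178 239:180/179 242:107/134 245:73/131 248:74/132 251:71/133 254:50/57 257:186/180 260:183/179 263:180/177 266:187/179 269:184/179 272:182/179 275:185/179 278:181/178 281:182/178 284:185/178 287:184/177
-0.04 foot 20:108/174 23:108/174 26:112/176 29:107/173 32:112/176 35:111/176 38:75/134 41:104/17
[... 640 characters left out ...]
87:182/176
0 foot 20:0/0 23:0/0 26:0/0 29:0/0 32:0/0 35:0/0 38:0/0 41:0/0 44:0/0 47:0/0 50:16/30 53:37/86 56:60/142 59:39/97 62:64/107 65:165/175 68:167/176 71:167/174 74:167/174 77:170/177 80:169/175 83:172/177 86:170/177 89:169/177 92:101/39 95:103/42 98:105/44 101:105/43 104:105/45 107:105/43 110:102/39 113:108/48 116:107/46 119:104/45
0 top 200:106/46 203:105/46 206:105/43 209:128/93 212:172/177 215:172/175 218:173/177 221:172/176 224:169/176 227:172/177 230:173/177 233:173/177 236:172/177 239:172/177 242:131/146 245:123/138 248:123/138 251:124/139 254:49/56 257:179/177 260:175/177 263:175/176 266:176/176 269:174/176 272:176/176 275:174/177 278:181/177 281:184/176 284:181/176 287:184/178
```

```bash
python3 - <<'E'
from prof import *
for f,T,lats in(("w1",np.load("T1.npy"),(.1,.09,.08)),("w7",np.load("T7.npy"),(-.09,-.04)),("w8",tool(),(-.09,-.04,-.02))):
    i=cv2.imread(f"pics/{f}.png");c=(T@camrig.camera_params("wrist")["tool_from_camera"])[:3,3]-low
    cx,ch=c@s*1e3,c@n*1e3;print(f,"cam slope,h",cx.round(1),ch.round(1))
    for lat in lats:
        xs,p=prof(i,"wrist",T,lat,.014,.21,.265,.0005);b=p[:,0];r=b-p[:,2]
        g=np.gradient(cv2.GaussianBlur(p.sum(1).astype(np.float32)[:,None],(1,5),0)[:,0]);k=np.argsort(-abs(g))
        e=[]
        for j in k:
            if all(abs(xs[j]-q)>.0025 for q,_ in e):e.append((xs[j],g[j]))
            if len(e)==4:break
        print(lat,[(round(q*1e3,1),int(v)) for q,v in sorted(e)],"true x if at h=21:",[round(cx+(q*1e3-cx)*(ch-21)/(ch-14),1) for q,v in sorted(e)][-2:])
E
```

```text
w1 cam slope,h 136.3 427.9
0.1 [(np.float64(216.5), -21), (np.float64(230.0), -3), (np.float64(247.0), -19), (np.float64(250.0), 45)] true x if at h=21: [np.float64(245.1), np.float64(248.1)]
0.09 [(np.float64(217.0), -32), (np.float64(229.0), -23), (np.float64(247.0), -6), (np.float64(249.5), 47)] true x if at h=21: [np.float64(245.1), np.float64(247.6)]
0.08 [(np.float64(217.0), -17), (np.float64(227.0), -8), (np.float64(229.5), -17), (np.float64(249.5), 58)] true x if at h=21: [np.float64(227.9), np.float64(247.6)]
w7 cam slope,h 120.3 203.0
-0.09 [(np.float64(223.0), -26), (np.float64(225.5), -44), (np.float64(252.5), -42), (np.float64(255.5), 85)] true x if at h=21: [np.float64(247.6), np.float64(250.5)]
-0.04 [(np.float64(223.0), -25), (np.float64(226.0), -38), (np.float64(252.5), -37), (np.float64(255.5), 89)] true x if at h=21: [np.float64(247.6), np.float64(250.5)]
w8 cam slope,h 116.2 204.7
-0.09 [(np.float64(241.5), 3), (np.float64(244.5), -47), (np.float64(256.0), -37), (np.float64(258.5), 90)] true x if at h=21: [np.float64(250.9), np.float64(253.3)]
-0.04 [(np.float64(231.5), 2), (np.float64(245.0), -61), (np.float64(255.5), -44), (np.float64(258.5), 90)] true x if at h=21: [np.float64(250.4), np.float64(253.3)]
-0.02 [(np.float64(214.0), 69), (np.float64(245.0), -56), (np.float64(255.5), -36), (np.float64(258.5), 83)] true x if at h=21: [np.float64(250.4), np.float64(253.3)]
```

Consistent in both views: the lip edge is at 247.6 mm and the panel top now at 242.2 mm. It needs to reach about 257.6, so another 15.4 mm, which is about 277°. Winding 270° and then measuring again.

Converted, -0.1382 m is -0.2303, -0.1357 m is -0.2262.

>>> jog_arm(
  steps=[
    {"aperture": 0, "dx": 0.0015, "dy": 0.0182},
    {"aperture": 0, "dy": 0.0365},
    {"aperture": 0, "dx": -0.0042, "dy": 0.0543},
    {"aperture": 0, "dx": -0.0112, "dy": 0.0712},
    {"aperture": 0, "dx": -0.0208, "dy": 0.0868},
    {"aperture": 0, "dx": -0.0327, "dy": 0.1007},
    {"aperture": 0, "dx": -0.0467, "dy": 0.1127},
    {"aperture": 0, "dx": -0.0622, "dy": 0.1222},
    {"aperture": 0, "dx": -0.0792, "dy": 0.1292},
    {"aperture": 0, "dx": -0.0968, "dy": 0.1335},
    {"aperture": 0, "dx": -0.1152, "dy": 0.1348},
    {"aperture": 0, "dx": -0.1335, "dy": 0.1335},
    {"aperture": 0, "dx": -0.1512, "dy": 0.1292},
    {"aperture": 0, "dx": -0.1682, "dy": 0.1222},
    {"aperture": 0, "dx": -0.1837, "dy": 0.1127},
    {"aperture": 0, "dx": -0.1977, "dy": 0.1007},
    {"aperture": 0, "dx": -0.2095, "dy": 0.0868},
    {"aperture": 0, "dx": -0.2192, "dy": 0.0712},
    {"aperture": 0, "dx": -0.2262, "dy": 0.0543},
    {"aperture": 0, "dx": -0.2303, "dy": 0.0365},
  ],
  squeeze=30,
)

```text
t: 16.42
tool_pos: [0.606, -0.1093, 0.1975]
tool_rot: [1.632, 2.16, 0.494]
contact_force: [0.4, -0.5, 5.3]
opening: 0.0229
grip_force: 30.1
```

```bash
python3 st.py
```

```text
Ftool [-1.0402  2.8527 -4.3625] tcp 0.07066619541090523 0.014628196640251258 0.02083367769319066 open 0.022898558970314033
```

>>> jog_arm(
  steps=[
    {"aperture": 0, "dx": -0.0015, "dy": -0.0182},
    {"aperture": 0, "dy": -0.0365},
    {"aperture": 0, "dx": 0.0042, "dy": -0.0543},
    {"aperture": 0, "dx": 0.0112, "dy": -0.0712},
    {"aperture": 0, "dx": 0.0208, "dy": -0.0868},
    {"aperture": 0, "dx": 0.0327, "dy": -0.1007},
    {"aperture": 0, "dx": 0.0467, "dy": -0.1127},
    {"aperture": 0, "dx": 0.0622, "dy": -0.1222},
    {"aperture": 0, "dx": 0.0792, "dy": -0.1292},
    {"aperture": 0, "dx": 0.0968, "dy": -0.1335},
    {"aperture": 0, "dx": 0.0968, "dy": -0.1335},
    {"aperture": 0, "dx": 0.0968, "dy": -0.1335},
  ],
  squeeze=30,
)

```text
t: 17.42
tool_pos: [0.5219, -0.0737, 0.1497]
tool_rot: [1.634, 2.168, 0.486]
contact_force: [-19.3, -4.1, 10.0]
opening: 0.0231
grip_force: 32.9
```

```bash
python3 st.py
python3 - <<'E'
from prof import *
T=tool();i=camrig.get_image("wrist")[:,:,::-1].copy();cv2.imwrite("pics/w9.png",i)
for lat in(-.09,-.06,-.03):
    for nm,x0,x1 in(("foot",.06,.1),("top",.23,.27)):
        xs,c=prof(i,"wrist",T,lat,.014,x0,x1,.002);print(lat,nm," ".join(f"{x*1000:.0f}:{b[0]}/{b[2]}" for x,b in zip(xs,c)))
E
```

```text
Ftool [ -0.0081 -12.2754 -18.4598] tcp 0.011122149022657329 -0.0695160555617243 0.019691314462201844 open 0.02305620750146575
-0.09 foot 60:111/180 62:108/179 64:104/179 66:104/178 68:101/168 70:76/136 72:74/155 74:76/172 76:77/172 78:88/172 80:180/183 82:178/182 84:178/182 86:178/182 88:178/182 90:178/182 92:179/182 94:178/182 96:177/182 98:177/181 100:178/182
-0.09 top 230:172/182 232:171/181 234:172/182 236:171/181 238:171/180 240:174/182 242:119/142 244:122/144 246:124/145 248:123/145 250:123/145 252:125/146 254:126/147 256:48/56 258:95/106 260:172/183 262:172/181 264:169/181 266:170/182 268:172/180 270:172/180
-0.06 foot 60:0/0 62:0/0 64:0/0 66:0/0 68:0/0 70:0/0 72:0/0 74:0/0 76:0/0 78:0/0 80:0/0 82:0/0 84:0/0 86:0/0 88:0/0 90:0/0 92:0/0 94:0/0 96:0/0 98:0/0 100:0/0
-0.06 top 230:170/181 232:168/181 234:169/181 236:169/182 238:169/181 240:169/182 242:142/160 244:120/141 246:119/140 248:119/139 250:120/140 252:120/141 254:117/137 256:51/60 258:104/118 260:172/182 262:171/180 264:168/182 266:169/181 268:172/181 270:171/180
-0.03 foot 60:0/0 62:0/0 64:0/0 66:0/0 68:0/0 70:0/0 72:0/0 74:0/0 76:0/0 78:0/0 80:0/0 82:0/0 84:0/0 86:0/0 88:0/0 90:0/0 92:0/0 94:0/0 96:0/0 98:0/0 100:0/0
-0.03 top 230:170/180 232:169/180 234:168/180 236:169/180 238:168/179 240:172/182 242:118/138 244:119/140 246:117/139 248:117/140 250:117/139 252:119/140 254:107/126 256:51/62 258:106/119 260:172/182 262:171/180 264:168/180 266:168/179 268:169/179 270:171/179
```

The panel foot is at 78.8 mm, so the top is at about 257.5–258.8, 10–11 mm under the lip and in line with the 270° wound. Releasing and backing straight off the knob.

Converted, -0.16 m is -0.2667, -0.14 m is -0.2333.

>>> jog_arm(
  steps=[
    {"aperture": 0.085},
    {"aperture": 0.085},
    {"aperture": 0.085},
    {"aperture": 0.085},
    {"aperture": 0.085, "dz": -0.0333},
    {"aperture": 0.085, "dz": -0.1},
    {"aperture": 0.085, "dz": -0.1667},
    {"aperture": 0.085, "dz": -0.2333},
    {"aperture": 0.085, "dz": -0.2667},
    {"aperture": 0.085, "dz": -0.2667},
    {"aperture": 0.085, "dz": -0.2667},
  ],
)

```text
t: 18.38
tool_pos: [0.4441, -0.081, 0.2902]
tool_rot: [1.632, 2.161, 0.491]
contact_force: [0.3, -0.1, -0.1]
opening: 0.085
grip_force: 0.0
```

```bash
python3 st.py
python3 - <<'E'
from prof import *
T=tool();i=camrig.get_image("wrist")[:,:,::-1].copy();cv2.imwrite("pics/w10.png",i);np.save("T10.npy",T)
c=(T@camrig.camera_params("wrist")["tool_from_camera"])[:3,3]-low;print("cam",c@s,c@n)
for nm,P in(("seat",seat),("hubtop",seat+.028*n),("tip",seat+.033*n)):print(nm,proj("wrist",P,T))
for lat in(-.09,-.03,.03):
    for nm,x0,x1 in(("foot",.06,.1),("top",.23,.27)):
        xs,c=prof(i,"wrist",T,lat,.014,x0,x1,.002);print(lat,nm," ".join(f"{x*1000:.0f}:{b[0]}/{b[2]}" for x,b in zip(xs,c)))
u,v=map(int,proj("wrist",seat+.03*n,T));x0=max(u-110,0);y0=max(v-100,0);print(x0,y0)
cv2.imwrite("pics/c10.png",cv2.resize(i[y0:y0+200,x0:x0+266],None,fx=3,fy=3,interpolation=cv2.INTER_CUBIC))
E
```

```text
Ftool [-0.1642  0.1514  0.1679] tcp 0.011836491621210333 -0.06699318322532441 0.18037600205092832 open 0.08501017763646644
cam 0.07120942270359497 0.3644031419128746
seat (np.float64(376.1430185491293), np.float64(164.55375666120418))
hubtop (np.float64(381.62119043695606), np.float64(170.32191514451716))
tip (np.float64(382.6977950797131), np.float64(171.46051338948516))
-0.09 foot 60:99/165 62:100/168 64:95/166 66:98/168 68:83/145 70:67/123 72:68/147 74:66/158 76:66/159 78:115/153 80:167/169 82:164/169 84:164/170 86:163/167 88:165/169 90:167/169 92:167/170 94:166/169 96:163/166 98:164/168 100:165/168
-0.09 top 230:163/167 232:163/167 234:163/169 236:163/169 238:164/169 240:164/168 242:112/133 244:113/134 246:112/133 248:113/133 250:105/124 252:69/81 254:159/162 256:168/168 258:165/168 260:166/168 262:169/169 264:170/167 266:169/169 268:166/169 270:169/169
-0.03 foot 60:98/165 62:97/165 64:94/163 66:95/166 68:67/123 70:64/119 72:64/148 74:70/155 76:63/154 78:121/153 80:165/168 82:160/165 84:162/168 86:163/168 88:161/167 90:159/166 92:160/167 94:160/166 96:162/167 98:161/166 100:161/166
-0.03 top 230:163/167 232:159/166 234:162/170 236:161/168 238:162/169 240:147/157 242:108/128 244:109/129 246:108/129 248:111/131 250:99/119 252:69/78 254:163/165 256:166/168 258:164/168 260:164/168 262:165/168 264:167/167 266:164/168 268:165/168 270:165/166
0.03 foot 60:0/0 62:0/0 64:0/0 66:0/0 68:0/0 70:0/0 72:0/0 74:0/0 76:0/0 78:0/0 80:0/0 82:0/0 84:0/0 86:0/0 88:0/0 90:0/0 92:0/0 94:0/0 96:0/0 98:0/0 100:0/0
0.03 top 230:0/0 232:0/0 234:0/0 236:0/0 238:57/58 240:132/140 242:113/132 244:111/132 246:113/134 248:113/135 250:97/115 252:87/100 254:165/169 256:161/167 258:160/166 260:158/165 262:160/168 264:161/167 266:161/167 268:161/166 270:163/167
272 70
```

View pics/c10.png

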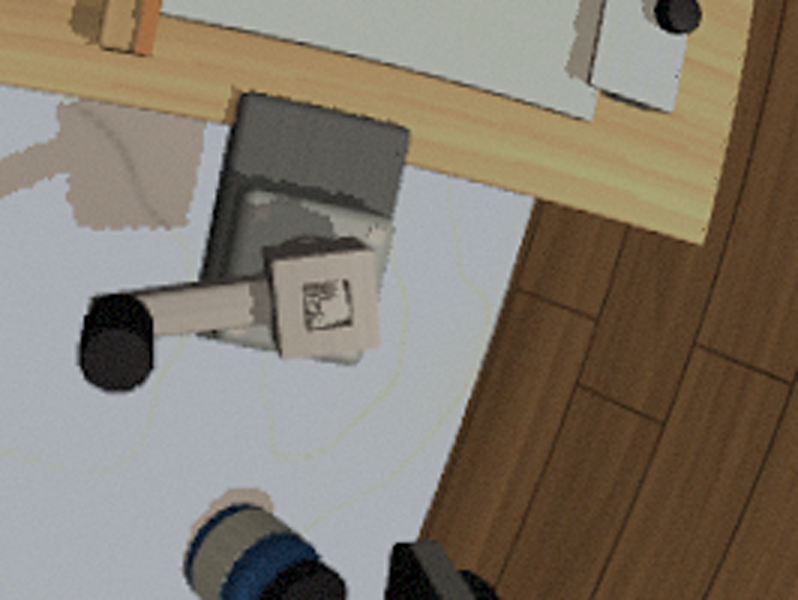

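The last view shows the crank on the shaft, with its hub at crop (325,303), where a seated hub should appear, and the shaft end visible in the hole. The panel top is tucked under the lip by about 10.5 mm, and the gripper is well clear. Handing in.

```bash
python3 -c "
from station import ctrl, camrig, finish_job
print(finish_job())"
```

```text
the job is handed in; nothing more can be done
None
```

I handed the job in at about 18 s: the crank is seated on the shaft and wound clockwise about 2¼ turns, the panel top measures about 10.5 mm under the 20 mm lip, and the gripper is released and clear; the hand-in returned no verdict.

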